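# Load the reciprocating shaker, clamp the jars and jog it

### The job

Load the shaker and test it. Fit the two sprung clamping bars across the tray, in the two inner pairs of rail slots, with their rubber lips facing each other (pinch a bar's two thumb tabs together, lower it between the rails and let its blades spring out into the slots), and stand every capped amber jar upright on the tray in one row between them; it is easiest to fit one bar, stand the jars along it and close the row with the other. Once all is in place, push the jog lever fully away from the robot, hold it there for about a second and let it spring back to the centre; leave the other things on the bench where they are.

Things in the scene. Friction and masses are not known exactly. Their poses are not given: they have to be found in the camera images.
- shaker: reciprocating bench shaker, fixed to the bench. Origin on the bench under the tray's centre; x away from the robot, y left, z up. White housing 260 (x) by 290 (y) mm under the tray; at its right a console 260 by 118 mm, 80 mm high, centred at y = -206. The aluminium tray (240 by 282 mm, top at z = 105) slides up to 8 mm along x with the jog lever (18 mm/rad), else stays centred.
- row_mid (a point): centre of the tray's top surface and of the row, axes as the shaker's, moves with the tray. Jars in the row have their origins on its y axis, up to 98 mm to either side: four fit 58 mm apart. Rails run along the tray's left and right edges: 16 mm thick, 50 mm high above the tray, inner faces at y = +-125 mm. Between the lips of two seated bars the row is 58 mm wide (x).
- seat_near (a point): where a bar's origin lies when seated in the inner slots nearer the robot: x = -59, y = 0, 20 mm above the tray top; axes as the shaker's, moves with the tray. Slots in the rails' inner faces: 27 mm (x) by 12 mm high, 25 to 37 mm above the tray top, 12 mm deep. Here the bar is turned so that its lip faces +x: its x and y axes point opposite to the shaker's. Play: 3.5 mm in x, 2 mm in y.
- seat_far (a point): the same for the inner slots farther from the robot, x = +59 mm; here the bar's axes agree with the shaker's, its lip faces -x. The outer slots at x = +-100 mm are for wider vessels and not for these jars. Black marks on the rails' tops show all slots. Seated blades (6 mm thick) drop on the slots' floors.
- bar1: sprung clamping bar (two alike, either may go in either place), about 0.26 kg, lying on the bench, tabs up. Origin at the centre of its underside, y along it, z up. Aluminium body 24 (x) by 234 (y) by 16 mm (z). At each end a steel blade, 20 (x) by 6 (z) mm, 8 mm above the underside, sticks out to y = +-135 mm; pinching its thumb tab draws it in, at most to +-121 mm, 4 mm clear of the rail.
- bar1_lip (a point): middle of the rubber lip's face, at x = -30, z = 18 mm of the bar (lip 200 mm long, 12 mm thick, 2 to 34 mm above the underside, on the -x side). The two steel thumb tabs stand on the bar about its middle: 24 mm wide (x), 16 to 42 mm above the underside, outer faces 66 mm apart along y at rest, 38 mm when squeezed to their stops; springs push each with 4 N at rest, 10 N squeezed.
- bar1_left (a joint): how far the blade at the bar's +y end is drawn in: 0 sprung out, 0.014 m fully drawn in
- bar1_right (a joint): how far the blade at the bar's -y end is drawn in: 0 sprung out, 0.014 m fully drawn in
- bar2: sprung clamping bar (two alike, either may go in either place), about 0.26 kg, lying on the bench, tabs up. Origin at the centre of its underside, y along it, z up. Aluminium body 24 (x) by 234 (y) by 16 mm (z). At each end a steel blade, 20 (x) by 6 (z) mm, 8 mm above the underside, sticks out to y = +-135 mm; pinching its thumb tab draws it in, at most to +-121 mm, 4 mm clear of the rail.
- bar2_lip (a point): middle of the rubber lip's face, at x = -30, z = 18 mm of the bar (lip 200 mm long, 12 mm thick, 2 to 34 mm above the underside, on the -x side). The two steel thumb tabs stand on the bar about its middle: 24 mm wide (x), 16 to 42 mm above the underside, outer faces 66 mm apart along y at rest, 38 mm when squeezed to their stops; springs push each with 4 N at rest, 10 N squeezed.
- bar2_left (a joint): how far the blade at the bar's +y end is drawn in: 0 sprung out, 0.014 m fully drawn in
- bar2_right (a joint): how far the blade at the bar's -y end is drawn in: 0 sprung out, 0.014 m fully drawn in
- jog_lever (a joint): tilt of the jog lever (rad): 0 upright in the centre, positive away from the robot (towards +x of the shaker), stops at +-0.45; a spring (0.8 N m/rad, about 6 N at the knob when fully over) recentres it. Pivot 80 mm above the bench on the console, at x = 0, y = -206 mm of the shaker; 10 mm steel stem.
- jog_knob (a point): centre of the jog lever's black ball knob (22 mm in diameter), 60 mm above the pivot along the stem
- jar1: capped sample jar: amber glass with a paper label, 50 mm in diameter up to 72 mm, then a white screw cap 48 mm in diameter up to 96 mm; about 0.15 kg; origin at the centre of its underside, z up its axis. Not every jar is there in every run (absent: None).
- jar2: capped sample jar: amber glass with a paper label, 50 mm in diameter up to 72 mm, then a white screw cap 48 mm in diameter up to 96 mm; about 0.15 kg; origin at the centre of its underside, z up its axis. Not every jar is there in every run (absent: None).
- jar3: capped sample jar: amber glass with a paper label, 50 mm in diameter up to 72 mm, then a white screw cap 48 mm in diameter up to 96 mm; about 0.15 kg; origin at the centre of its underside, z up its axis. Not every jar is there in every run (absent: None).
- jar4: capped sample jar: amber glass with a paper label, 50 mm in diameter up to 72 mm, then a white screw cap 48 mm in diameter up to 96 mm; about 0.15 kg; origin at the centre of its underside, z up its axis. Not every jar is there in every run (absent: None).
- wash_bottle: white plastic wash bottle with a red cap and bent spout, 66 mm across, 215 mm high; bystander, to be left alone; origin under its centre
- beaker: empty clear plastic beaker, 72 mm across the rim, 75 mm high; bystander, to be left alone; origin under its centre
- spatula: steel spatula, 170 mm long, lying flat; bystander, to be left alone; origin under its centre
- tip_box: blue pipette-tip box with a clear lid, 85 x 125 x 78 mm; bystander, to be left alone; origin under its centre
- spare_cap: loose spare jar cap, a white plastic disc 52 mm across, 14 mm high; bystander, to be left alone; origin under its centre
- timer: flat white bench timer, 62 x 75 x 18 mm; bystander, to be left alone; origin under its centre
Mind the look-alikes: they are no part of the job. Leave any blue or yellow look-alike of the jar4 alone. Leave any blue or brown look-alike of the jar3 alone.

How it is judged:
On the way, in this order (a step that is already met when the one before it is completed fails the run):
1. every jar stands in the row and both clamping bars are sprung into the inner slots, lips towards the jars, all released (x of jar1 in the frame of row_mid between -0.009 and 0.009 m and y of jar1 in the frame of row_mid between -0.104 and 0.104 m and z of jar1 in the frame of row_mid between -0.006 and 0.008 m and angle between each of jar1, jar2, jar3, jar4's own z axis and vertical below 0.1 rad and linear speed of each of jar1, jar2, jar3, jar4 below 0.03 m/s and contact force between the fingers and jar1 below 0.05 N and x of jar2 in the frame of row_mid between -0.009 and 0.009 m and y of jar2 in the frame of row_mid between -0.104 and 0.104 m and z of jar2 in the frame of row_mid between -0.006 and 0.008 m and contact force between the fingers and jar2 below 0.05 N and x of jar3 in the frame of row_mid between -0.009 and 0.009 m and y of jar3 in the frame of row_mid between -0.104 and 0.104 m and z of jar3 in the frame of row_mid between -0.006 and 0.008 m and contact force between the fingers and jar3 below 0.05 N and x of jar4 in the frame of row_mid between -0.009 and 0.009 m and y of jar4 in the frame of row_mid between -0.104 and 0.104 m and z of jar4 in the frame of row_mid between -0.006 and 0.008 m and contact force between the fingers and jar4 below 0.05 N and (((x of bar1 in the frame of seat_near between -0.007 and 0.007 m and y of bar1 in the frame of seat_near between -0.007 and 0.007 m and z of bar1 in the frame of seat_near between -0.004 and 0.006 m and angle between the y axis of bar1 and the y axis of seat_near, either way round below 0.07 rad and angle between bar1's own z axis and vertical below 0.2 rad and x of bar1_lip in the frame of row_mid above -0.042 m and value of joint each of bar1_left, bar1_right below 0.006 m and contact force between the fingers and bar1 below 0.05 N and linear speed of bar1 below 0.03 m/s) and (x of bar2 in the frame of seat_far between -0.007 and 0.007 m and y of bar2 in the frame of seat_far between -0.007 and 0.007 m and z of bar2 in the frame of seat_far between -0.004 and 0.006 m and angle between the y axis of bar2 and the y axis of seat_far, either way round below 0.07 rad and angle between bar2's own z axis and vertical below 0.2 rad and x of bar2_lip in the frame of row_mid below 0.042 m and value of joint each of bar2_left, bar2_right below 0.006 m and contact force between the fingers and bar2 below 0.05 N and linear speed of bar2 below 0.03 m/s)) or ((x of bar2 in the frame of seat_near between -0.007 and 0.007 m and y of bar2 in the frame of seat_near between -0.007 and 0.007 m and z of bar2 in the frame of seat_near between -0.004 and 0.006 m and angle between the y axis of bar2 and the y axis of seat_near, either way round below 0.07 rad and angle between bar2's own z axis and vertical below 0.2 rad and x of bar2_lip in the frame of row_mid above -0.042 m and value of joint each of bar2_left, bar2_right below 0.006 m and contact force between the fingers and bar2 below 0.05 N and linear speed of bar2 below 0.03 m/s) and (x of bar1 in the frame of seat_far between -0.007 and 0.007 m and y of bar1 in the frame of seat_far between -0.007 and 0.007 m and z of bar1 in the frame of seat_far between -0.004 and 0.006 m and angle between the y axis of bar1 and the y axis of seat_far, either way round below 0.07 rad and angle between bar1's own z axis and vertical below 0.2 rad and x of bar1_lip in the frame of row_mid below 0.042 m and value of joint each of bar1_left, bar1_right below 0.006 m and contact force between the fingers and bar1 below 0.05 N and linear speed of bar1 below 0.03 m/s)))), for 0.3 s.
2. the jog lever is held away from the robot (value of joint jog_lever above 0.33 rad), for 0.7 s.
At the end, for the whole second after the job is handed in: every jar stands upright in the row, within 9 mm of its middle line; each bar is within 7 mm of its seat in an inner pair of slots, lip towards the jars, both blades out to within 6 mm; the jog lever is within 0.06 rad of centre; all released and at rest (all of step 1 and value of joint jog_lever between -0.06 and 0.06 rad); the robot touches nothing.
It fails at once if a bystander is moved by more than 30 mm (distance of any of wash_bottle, beaker, spatula, tip_box, spare_cap, timer from where it was at the start of the episode above 0.03 m).
Of jar1, jar2, jar3, jar4 only 2 to 4 are there at a start; the rules pass over those that are not, and their reading is None.
At some moment in a run one of bar1, bar2 may be knocked a few centimetres aside while the robot is not near it.
It also fails if it takes over 200 s, if anything falls off the work surface, if the arm or the gripper's body presses on something with over 40 N, if the wrist force passes 120 N, or if a joint passes its speed limit or range.

### The arm

A 7-joint arm with a two-finger parallel gripper is mounted at the origin on the work surface. World frame = base frame: x ahead of the robot, y to its left, z up, the work surface at z = 0. Lengths are in m, angles in rad, forces in N, time in s.
With the tool pointing down it reaches from about 0.4 to 0.9 m from the base axis. Payload 5.6 kg.
Tool frame: the origin (TCP) lies midway between the tips of the shut fingers; the grasp point (between the pads) lies 19 mm behind it; y points along the fingers, z is the direction in which the jaws open and shut, and the axes are right-handed (so a half turn about y gives the same grasp; the last joint's range is limited). The gripper opens to 92 mm and grips with 3 to 60 N. Pads are 20 mm wide; open, the fingers measure 128 mm over their backs; the gripper's body (75 mm by 189 mm) begins 69 mm behind the grasp point.
Start: joints at [1.217, 0.468, -0.012, 1.603, 0.006, 1.071, -0.056], TCP at [0.199, -0.619, 0.215] pointing down, gripper open.
Joint ranges: [-2.53, 2.53], [-0.31, 2.02], [-1.57, 1.55], [0.28, 2.44], [-1.29, 4.43], [0.15, 1.84], [-2.92, 2.92]. Speed limits (rad/s): [2.57, 2.57, 3.14, 3.14, 3.14, 3.14, 3.14].

### API

Orientations are given as a 3x3 rotation matrix whose columns are the frame's x, y, z axes.
In Python, from station import env, effector, solver, viewer, workorder, search_frame, tip_of gives the robot as it stands. Calls block until the motion is done:
- env.reach(position, orientation): joint-space move of the TCP to a pose.
- env.movel(position, frame=None, rate=0.15): straight line of the TCP; frame=None keeps the orientation; rate is the mean speed in m/s.
- env.goto_joints(angles): joint-space move.
- effector.release() and effector.grasp(squeeze=None): open the fingers fully, or close them until they stop; squeeze is the grip in N (None keeps the last).
- env.pause(seconds).
- solver.inverse_kinematics(position, orientation): joint angles nearest the present ones, or None.
- env.sense(): the state.
- viewer.read_camera(name): name is "scene" or "top" or "wrist"; returns (picture, depth): 420x560x3 uint8, red, green, blue; 420x560 float32, m along the optical axis (not along the pixel's ray), 0 where there is no reading.
- viewer.camera_info(name): a dict with "intrinsics" (3x3 intrinsics, pixels), "eye" and "rotation" of the camera in the world; the wrist camera has in their place "T_tool_cam" (4x4, takes a point from camera to tool coordinates, whose origin is the TCP and whose axes are the tool frame's). Camera axes: x right, y up, looking along -z (the intrinsics and any distortion apply to the point x, -y, -z); pixel columns grow to the right and rows downward; lengths in m; the calibration is good to about 2 mm. A picture is of the moment at which its call begins: read the wrist's pose just before it. camera_info takes no time and is no camera call.
A pose or a line that the arm cannot do raises env.PlanningError and nothing moves.
- workorder.finish_job(): hands the job in, once; it reports no verdict.
Trained networks look in the newest picture that a camera, given by its name, has taken for a name from the list of things; names that differ only in an ending like _2 or _b are one class to them, and where a whole thing is asked for, a point or a joint stands for the part that bears it (a point fixed in the world has none). Each returns a list of dicts, best first, with "score" (0 to 1); they miss things now and then, are a little off and sometimes report something else, mostly with a low value. They report only what shows in the picture. A call takes as long as a camera call. They do not tell look-alikes from the thing itself.
- search_frame(camera, name): "at" ([x, y, z] in m, in world coordinates, good to about 4 mm: the middle of the surface that is visible of it).
- tip_of(camera, name): "at" ([x, y, z] in m, in world coordinates, good to about 4 mm: a listed point, or the origin of a listed thing).
The state is a dict: "t": time; "joint_positions": joint angles; "joint_velocities": joint speeds; "tau": joint torques, N m; "ee_pos": TCP position; "tcp_rot": TCP orientation; "wrist_force": force on the tool from outside, world axes, zero at the start; "moment": the same for the moment, N m; "gripper_width": finger opening in m.
Only numpy, scipy, OpenCV 4.12 (cv2) and the standard library are available. Lean on these libraries where they do the work, as an engineer would, in place of code of your own. Each camera call takes 0.05 s, during which the arm holds its last target.

## Working session

There is one attempt and no reset: what is moved stays moved. The work goes in short steps, each a Python script; the robot and the scene stay as the last script left them, time stands still between calls to the robot, and variables do not carry over. Pictures are saved under pics/ and viewed, and the job is handed in when it is done.

```bash
ls; mkdir -p pics; cat > h.py <<'E'
import numpy as np, cv2
from station import env, effector, solver, viewer, workorder, search_frame, tip_of
def cam(name):
    s=env.sense(); p,d=viewer.read_camera(name); i=viewer.camera_info(name)
    K=np.array(i["intrinsics"])
    if "T_tool_cam" in i:
        T=np.eye(4);T[:3,:3]=s["tcp_rot"];T[:3,3]=s["ee_pos"];T=T@np.array(i["T_tool_cam"])
        R,e=T[:3,:3],T[:3,3]
    else: R,e=np.array(i["rotation"]),np.array(i["eye"])
    return p,d,K,R,e,i
def cloud(d,K,R,e):
    v,u=np.mgrid[0:d.shape[0],0:d.shape[1]]
    X=np.stack([(u-K[0,2])/K[0,0]*d,-(v-K[1,2])/K[1,1]*d,-d],-1)
    P=X@R.T+e; P[d<=0]=np.nan
    return P
def save(name,p): cv2.imwrite("pics/"+name,cv2.cvtColor(p,cv2.COLOR_RGB2BGR))
E
python3 - <<'E'
from h import *
for n in("scene","top","wrist"):
    p,d,K,R,e,i=cam(n); save(n+"0.png",p); print(n,{k:np.round(v,3).tolist() if not isinstance(v,str) else v for k,v in i.items()}); np.savez("/tmp/%s0.npz"%n,p=p,d=d,K=K,R=R,e=e)
s=env.sense();print(s)
E
```

```text
pics
scene {'intrinsics': [[531.953, 0.0, 282.372], [0.0, 531.953, 213.521], [0.0, 0.0, 1.0]], 'eye': [2.002, -0.225, 1.236], 'rotation': [[0.181, -0.582, 0.793], [0.983, 0.12, -0.136], [-0.016, 0.805, 0.594]]}
top {'intrinsics': [[513.481, 0.0, 279.001], [0.0, 513.481, 209.272], [0.0, 0.0, 1.0]], 'eye': [0.373, 0.004, 1.503], 'rotation': [[-0.01, 0.995, -0.1], [-1.0, -0.011, -0.004], [-0.005, 0.1, 0.995]]}
wrist {'intrinsics': [[310.061, 0.0, 277.394], [0.0, 310.061, 208.246], [0.0, 0.0, 1.0]], 'T_tool_cam': [[0.0, -0.969, -0.248, -0.07], [-0.0, 0.248, -0.969, -0.171], [1.0, 0.0, -0.0, 0.0], [0.0, 0.0, 0.0, 1.0]]}
{'t': 0.15, 'joint_positions': array([ 1.21704053,  0.46814386, -0.0116122 ,  1.60340576,  0.00601155,
        1.07134425, -0.05632776]), 'joint_velocities': array([ 0.00123375, -0.00162551, -0.00140113, -0.00279284,  0.00030191,
        0.00171261, -0.00049023]), 'tau': array([ 7.93880499e-04, -5.20951152e+01, -1.21506400e-02, -2.43974876e+01,
       -5.66025730e-02,  1.52261043e-02,  1.23369214e-04]), 'ee_pos': array([ 0.19856828, -0.61847949,  0.2138819 ]), 'tcp_rot': array([[-9.52126855e-01, -4.86074929e-04,  3.05702823e-01],
       [-3.05703191e-01,  1.17006530e-03, -9.52126142e-01],
       [ 1.05112382e-04, -9.99999197e-01, -1.26264525e-03]]), 'wrist_force': array([0.10079636, 0.91037589, 0.07960505]), 'moment': array([-0.01070378,  0.01118588, -0.02701657]), 'gripper_width': 0.09196415275715508}
```

View pics/top0.png

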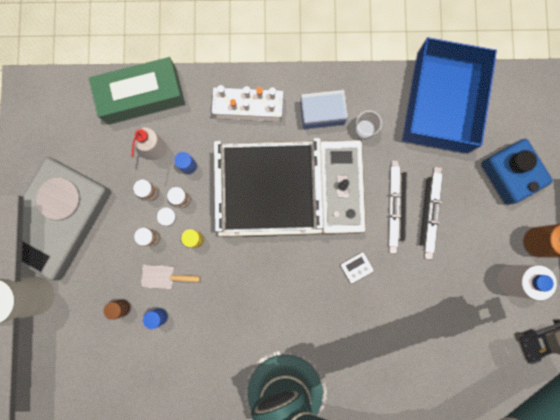

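View pics/scene0.png

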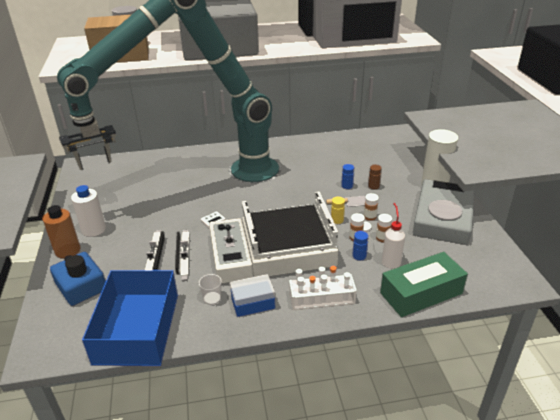

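```bash
python3 - <<'E'
from h import *
z=np.load("/tmp/top0.npz"); p,d=z["p"],z["d"]; P=cloud(d,z["K"],z["R"],z["e"])
for n,(u,v) in dict(j1=(143,189),j2=(177,197),j3=(166,216),j4=(145,237),yel=(190,239),blu=(184,162),blu2=(154,318),brn=(115,309),tray=(268,187),railL=(218,187),railR=(319,187),cons=(340,205),knob=(343,184),bench=(300,280),barA=(394,240),barB=(430,240),tabA=(394,205)).items():
    print(n,np.round(np.nanmedian(P[v-1:v+2,u-1:u+2].reshape(-1,3),0),3))
a=cv2.resize(p[130:340,80:280],None,fx=3,fy=2.85,interpolation=cv2.INTER_CUBIC); save("topA.png",a[:600])
a=cv2.resize(p[130:290,300:470],None,fx=3.7,fy=3.7,interpolation=cv2.INTER_CUBIC); save("topB.png",a[:600])
q=np.load("/tmp/scene0.npz")["p"]; save("scA.png",cv2.resize(q[150:310,280:480],None,fx=3.7,fy=3.7,interpolation=cv2.INTER_CUBIC)[:600])
E
```

```text
j1 [0.575 0.386 0.097]
j2 [0.552 0.291 0.096]
j3 [0.507 0.34  0.011]
j4 [0.442 0.378 0.097]
yel [0.436 0.255 0.095]
blu [0.65  0.272 0.098]
blu2 [0.224 0.351 0.098]
brn [0.248 0.457 0.095]
tray [0.575 0.04  0.106]
railL [0.57  0.171 0.155]
railR [ 0.567 -0.097  0.155]
cons [ 0.526 -0.16   0.085]
knob [ 0.576 -0.161  0.146]
bench [ 0.318 -0.048 -0.001]
barA [ 0.43  -0.321  0.017]
barB [ 0.429 -0.424  0.016]
tabA [ 0.531 -0.323  0.022]
```

View pics/topA.png

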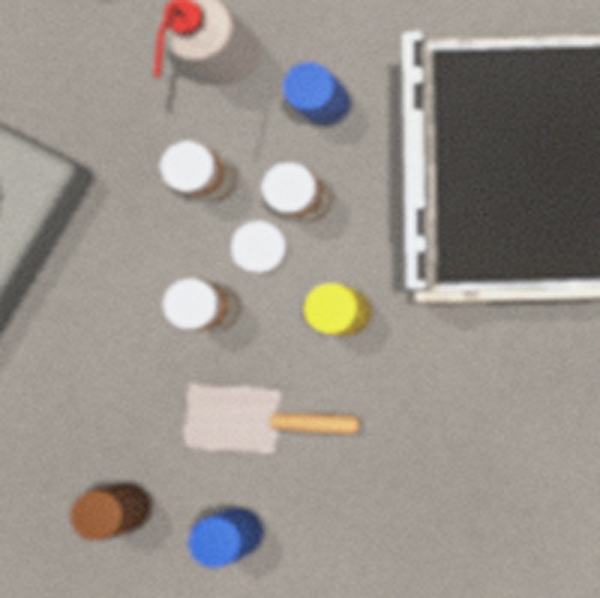

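View pics/topB.png

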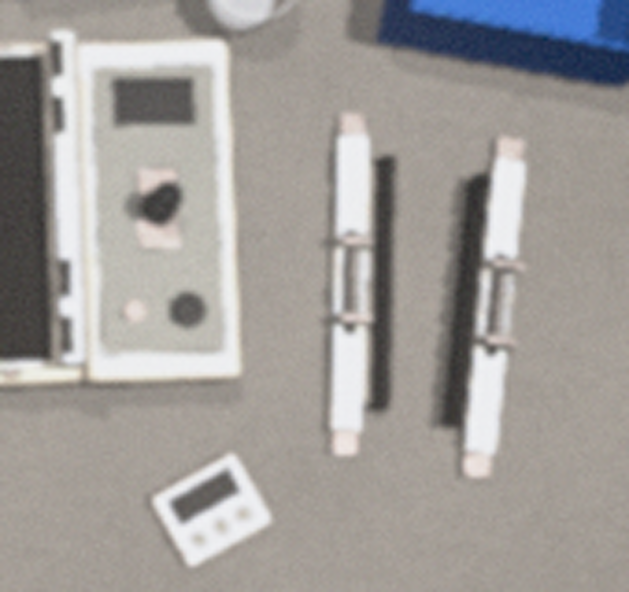

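View pics/scA.png

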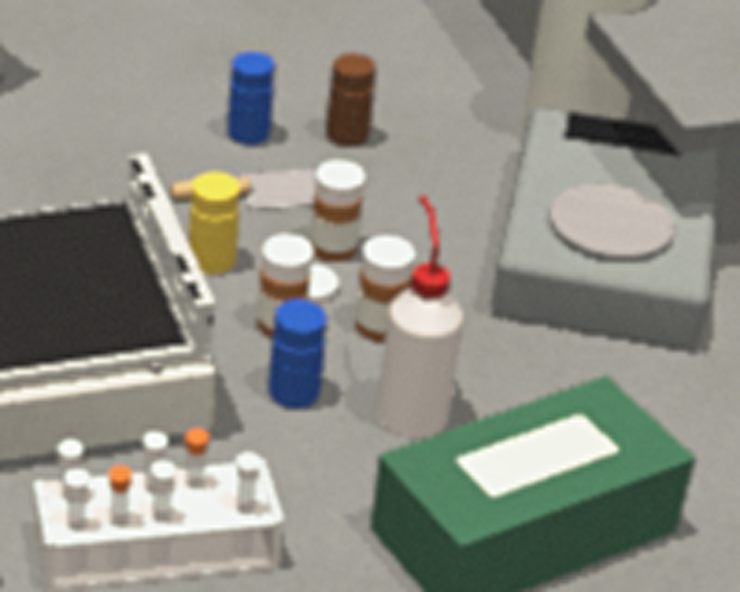

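```bash
cat >> h.py <<'E'
def Rz(zx,zy):
    z=np.array([zx,zy,0.])/np.hypot(zx,zy); y=np.array([0,0,-1.]); return np.stack([np.cross(y,z),y,z],1)
E
python3 - <<'E'
from h import *
for pos,zs in [((.5,-.36,.3),[(1,0),(-1,0)]),((.51,.037,.16),[(0,1),(0,-1)]),((.63,.037,.16),[(0,1),(0,-1)]),((.57,.037,.3),[(0,1),(0,-1)]),((.57,.037,.17),[(1,0),(-1,0)]),((.575,.386,.07),[(1,0),(-1,0),(0,1),(0,-1)]),((.44,.378,.07),[(1,0),(-1,0),(0,1),(0,-1)])]:
    for z in zs:
        q=solver.inverse_kinematics(pos,Rz(*z)); print(pos,z,None if q is None else np.round(q,2))
env.reach((.5,-.36,.32),Rz(1,0)); 
p,d,K,R,e,i=cam("wrist"); save("w1.png",p); np.savez("/tmp/w1.npz",p=p,d=d,K=K,R=R,e=e)
print(env.sense()["t"],env.sense()["ee_pos"])
E
```

```text
(0.5, -0.36, 0.3) (1, 0) [ 0.86  0.37 -0.39  1.57  0.15  1.22  0.45]
(0.5, -0.36, 0.3) (-1, 0) [ 0.43  0.34  0.18  1.6  -0.06  1.21 -2.52]
(0.51, 0.037, 0.16) (0, 1) [ 0.66  0.52 -1.01  1.94  0.54  0.97  0.96]
(0.51, 0.037, 0.16) (0, -1) [ 0.34  0.37 -0.57  1.96  0.26  0.88 -1.94]
(0.63, 0.037, 0.16) (0, 1) [ 0.44  0.64 -0.79  1.66  0.51  1.06  1.06]
(0.63, 0.037, 0.16) (0, -1) [ 0.21  0.54 -0.44  1.68  0.27  0.98 -1.9 ]
(0.57, 0.037, 0.3) (0, 1) [ 0.62  0.44 -0.98  1.66  0.38  1.25  1.13]
(0.57, 0.037, 0.3) (0, -1) [ 0.38  0.33 -0.63  1.67  0.21  1.21 -1.87]
(0.57, 0.037, 0.17) (1, 0) [ 0.39  0.48 -0.67  1.81  0.36  0.97 -0.42]
(0.57, 0.037, 0.17) (-1, 0) [ 0.75  0.84 -1.32  1.79  0.86  1.24  2.33]
(0.575, 0.386, 0.07) (1, 0) [-0.11  0.88 -0.84  1.54  0.72  1.05 -1.14]
(0.575, 0.386, 0.07) (-1, 0) [ 0.08  1.19 -1.34  1.53  1.18  1.37  1.77]
(0.575, 0.386, 0.07) (0, 1) [-0.04  0.95 -0.99  1.54  0.85  1.12  0.35]
(0.575, 0.386, 0.07) (0, -1) [-0.19  0.82 -0.69  1.55  0.59  0.99 -2.63]
(0.44, 0.378, 0.07) (1, 0) [-0.28  0.64 -0.64  1.85  0.51  0.82 -1.19]
(0.44, 0.378, 0.07) (-1, 0) [ 0.09  1.07 -1.33  1.83  1.12  1.25  1.54]
(0.44, 0.378, 0.07) (0, 1) [ 0.    0.88 -1.11  1.83  0.92  1.06  0.08]
(0.44, 0.378, 0.07) (0, -1) [-0.3   0.63 -0.61  1.85  0.49  0.81 -2.74]
1.7167 [ 0.49866002 -0.36174861  0.31934061]
```

View pics/w1.png

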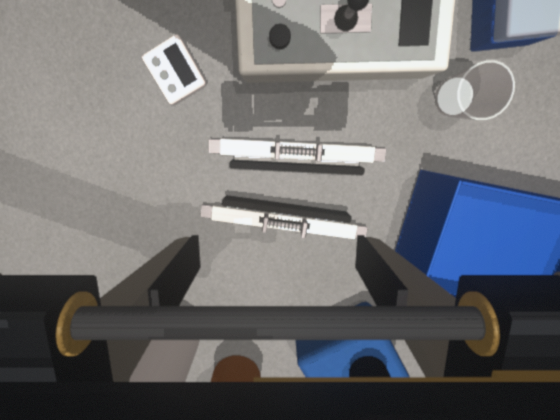

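```bash
cat >> h.py <<'E'
def onplane(u,v,zp,K,R,e):
    r=np.stack([(u-K[0,2])/K[0,0],-(v-K[1,2])/K[1,1],-np.ones_like(u,float)],-1)@R.T
    return e+r*((zp-e[2])/r[...,2])[...,None]
E
python3 - <<'E'
from h import *
for f in("w1","top0"):
    w=np.load("/tmp/%s.npz"%f); p,d,K,R,e=[w[k] for k in("p","d","K","R","e")]
    P=cloud(d,K,R,e)
    print(f,"bench z",np.nanmedian(P[...,2][(abs(P[...,0]-.45)<.08)&(abs(P[...,1]+.25)<.02)]))
    for nm,(y0,y1) in dict(A=(-.385,-.28),B=(-.48,-.38)).items():
        m=(P[...,0]>.33)&(P[...,0]<.66)&(P[...,1]>y0)&(P[...,1]<y1)
        for lab,(a,b) in dict(body=(.01,.022),lip=(.027,.037),tab=(.038,.05)).items():
            k=m&(P[...,2]>a)&(P[...,2]<b)
            if lab=="body":k&=(p.min(-1)>140)
            v,u=np.nonzero(k)
            if len(u)<5: print(nm,lab,len(u)); continue
            zz=dict(body=.016,lip=.034,tab=.042)[lab]
            X=onplane(u,v,zz,K,R,e)[:,:2]
            r=cv2.minAreaRect((X*1000).astype(np.float32)); print(nm,lab,len(u),"rect",np.round(r[0],1),np.round(r[1],1),round(r[2],2),"mean",np.round(X.mean(0)*1000,1),"z",np.round(np.median(P[k][:,2]),4))
E
python3 - <<'E'
from h import *
for c in("top","wrist"):
    viewer.read_camera(c)
    for n in("bar1","bar1_lip","jog_knob","row_mid","seat_near","seat_far","jar1"):
        print(c,n,[(np.round(r["at"],3).tolist(),round(r["score"],2)) for r in tip_of(c,n)][:5])
print(env.sense()["t"],env.sense()["ee_pos"])
E
```

```text
w1 bench z 0.0007085411286090748
A body 2690 rect [ 527.1 -326.8] [ 29.3 262.9] 86.86 mean [ 526.8 -326.3] z 0.0162
A lip 1371 rect [ 527.8 -333.3] [ 41.8 198.9] 86.86 mean [ 527.2 -343.8] z 0.034
A tab 165 rect [ 528.4 -324.8] [22.7 67.4] 87.13 mean [ 528.8 -324.5] z 0.0423
B body 1945 rect [ 508.9 -436.8] [ 25.3 266.8] 81.9 mean [ 506.2 -435.9] z 0.0164
B lip 1276 rect [ 510.8 -425.8] [ 39.5 198.3] 81.85 mean [ 511.3 -416.4] z 0.034
B tab 143 rect [ 509.1 -436.9] [24.4 67.4] 82.11 mean [ 509.6 -437.2] z 0.0423
top0 bench z 0.0007169721308821764
A body 624 rect [ 499.8 -328.3] [ 86.  317.6] 89.41 mean [ 525.3 -326.3] z 0.0159
A lip 300 rect [ 527.8 -333.2] [ 42.9 196.9] 87.98 mean [ 525.4 -344.4] z 0.0328
A tab 72 rect [ 527.1 -332.4] [ 38.1 195.8] 86.89 mean [ 527.1 -336.2] z 0.0401
B body 571 rect [ 493.1 -437.2] [297.6  63.8] 1.5 mean [ 509.7 -438.3] z 0.0159
B lip 306 rect [ 510.4 -426.1] [ 40.1 198.9] 81.83 mean [ 509.4 -417.9] z 0.0331
B tab 77 rect [ 509.4 -428.1] [ 42.3 179.9] 82.29 mean [ 512.1 -425.8] z 0.0403
top bar1 [([0.505, -0.437, -0.004], 0.96), ([0.527, -0.324, -0.
[... 177 characters left out ...]
 [([0.575, 0.038, 0.105], 0.96), ([0.575, -0.166, 0.136], 0.64)]
top seat_near [([0.517, 0.039, 0.125], 0.8), ([0.812, -0.121, 0.001], 0.73), ([0.558, 0.296, -0.001], 0.2)]
top seat_far [([0.635, 0.04, 0.126], 0.62), ([0.578, 0.041, 0.002], 0.27)]
top jar1 [([0.655, 0.278, -0.001], 0.95), ([0.555, 0.296, -0.003], 0.91), ([0.574, 0.392, 0.0], 0.76), ([0.247, 0.468, -0.004], 0.75), ([0.215, 0.36, -0.001], 0.75)]
wrist bar1 [([0.508, -0.433, -0.004], 0.67), ([0.809, -0.123, -0.004], 0.25)]
wrist bar1_lip [([0.531, -0.352, 0.016], 0.75)]
wrist jog_knob []
wrist row_mid []
wrist seat_near []
wrist seat_far [([0.529, -0.348, 0.018], 0.52)]
wrist jar1 []
2.5167 [ 0.50003209 -0.35996454  0.32001393]
```

```bash
python3 - <<'E'
from h import *
env.reach((.47,.037,.40),Rz(0,1)); env.pause(.3)
p,d,K,R,e,i=cam("wrist"); save("w2.png",p); np.savez("/tmp/w2.npz",p=p,d=d,K=K,R=R,e=e)
print(env.sense()["t"],env.sense()["ee_pos"],np.round(env.sense()["joint_positions"],2))
E
```

```text
4.3667 [0.47010177 0.03663764 0.39987217] [ 0.69  0.08 -0.87  1.72  0.07  1.37  1.37]
```

View pics/w2.png

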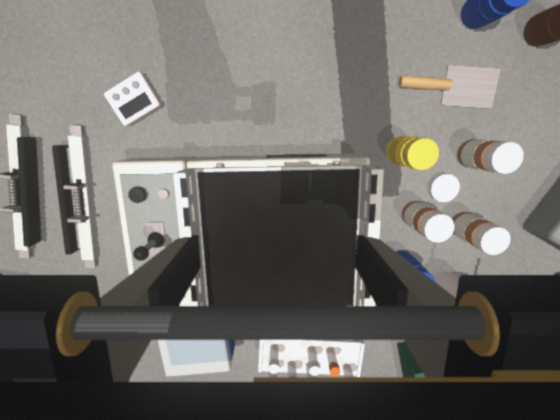

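```bash
python3 - <<'E'
from h import *
env.reach((.68,.037,.34),Rz(0,1)); env.pause(.3)
p,d,K,R,e,i=cam("wrist"); save("w3.png",p); np.savez("/tmp/w3.npz",p=p,d=d,K=K,R=R,e=e)
print(env.sense()["t"],env.sense()["ee_pos"])
E
```

```text
5.5917 [0.67971712 0.03678853 0.34123323]
```

View pics/w3.png

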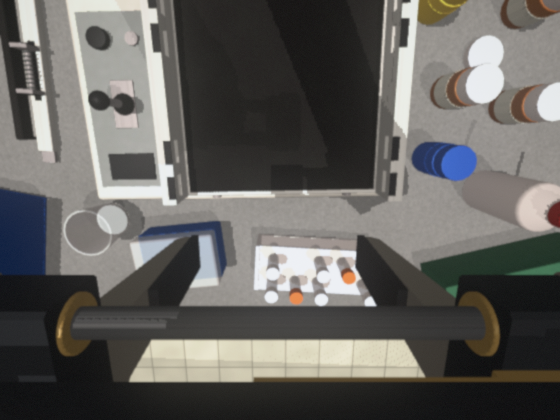

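```bash
python3 - <<'E'
from h import *
for f in("w3","w2","top0"):
    w=np.load("/tmp/%s.npz"%f); p,d,K,R,e=[w[k] for k in("p","d","K","R","e")]
    P=cloud(d,K,R,e); g=p.max(-1)
    m=(P[...,2]>.148)&(P[...,2]<.164)&(P[...,0]>.42)&(P[...,0]<.72)&(P[...,1]>-.13)&(P[...,1]<.2)
    print(f,m.sum(),np.median(P[m][:,2]), "tray z",np.nanmedian(P[...,2][(abs(P[...,0]-.575)<.05)&(abs(P[...,1]-.04)<.05)]))
    for s,(a,b) in dict(L=(.14,.2),Rr=(-.13,-.06)).items():
        k=m&(P[...,1]>a)&(P[...,1]<b); v,u=np.nonzero(k)
        if len(u)<20: continue
        X=onplane(u,v,.155,K,R,e)[:,:2]*1000; r=cv2.minAreaRect(X.astype(np.float32)); 
        fit=np.polyfit(X[:,0],X[:,1],1)
        print(s,"rect",np.round(r[0],1),np.round(r[1],1),round(r[2],2),"line slope",round(fit[0],4),"y at 575",round(np.polyval(fit,575),1))
        dk=(k&(g<90)).astype(np.uint8); n,lb=cv2.connectedComponents(dk)
        for j in range(1,n):
            q=X[lb[v,u]==j]
            if len(q)>8: print("   mark",len(q),np.round(q.mean(0),1),np.round(np.ptp(q,axis=0),1))
E
python3 - <<'E'
import cv2
a=cv2.imread("pics/w3.png")[0:210,130:430]; cv2.imwrite("pics/w3c.png",cv2.resize(a,None,fx=2.6,fy=2.6,interpolation=cv2.INTER_CUBIC))
E
```

```text
w3 6933 0.15564963861313652 tray z 0.10629661321642486
L rect [588.8 171.3] [209.3  19.1] 1.06 line slope 0.018 y at 575 171.3
   mark 15 [484.8 165.9] [0.9 7.1]
   mark 207 [513.5 166.8] [24.3  8.5]
   mark 191 [632.  168.4] [25.6  9.9]
   mark 166 [672.5 169.3] [24.8  9.2]
Rr rect [591.1 -92.1] [214.2  19.1] 1.03 line slope 0.0176 y at 575 -92.6
   mark 54 [487.  -90.7] [5.4 7.5]
   mark 199 [518.2 -90.1] [24.5  8.1]
   mark 141 [636.4 -87.9] [22.4  7.8]
   mark 132 [677.5 -87.2] [23.8  7.7]
w2 2173 0.15590726428015783 tray z 0.10644514168852648
L rect [555.5 171.1] [205.   18.5] 1.08 line slope 0.0065 y at 575 170.6
   mark 102 [472.9 166. ] [23.3  7.4]
   mark 98 [514.  166.6] [23.  8.]
   mark 38 [637.3 168.6] [18.1  7. ]
Rr rect [557.9 -92.8] [199.6  18.7] 1.05 line slope 0.0252 y at 575 -92.2
   mark 73 [478.  -90.9] [20.7  6.3]
   mark 78 [519.2 -90.1] [21.7  6.6]
   mark 76 [637.3 -88. ] [23.1  7.8]
top0 1131 0.15548630737747993 tray z 0.10623730427023892
L rect [573.7 169.8] [236.2  17.4] 1.13 line slope 0.0176 y at 575 170.1
Rr rect [577.5 -95.1] [238.8  16.7] 1.0 line slope 0.0163 y at 575 -95.2
```

View pics/w3c.png

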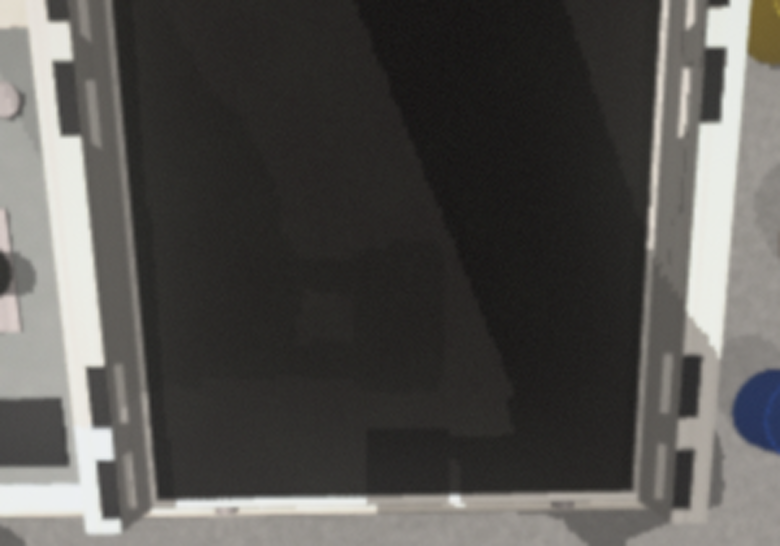

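```bash
cat > rails.py <<'E'
from h import *
def rails(p,d,K,R,e):
    P=cloud(d,K,R,e); g=p.max(-1)
    m=(P[...,2]>.148)&(P[...,2]<.164)&(P[...,0]>.42)&(P[...,0]<.72)&(P[...,1]>-.13)&(P[...,1]<.2)
    for s,(a,b) in dict(L=(.14,.2),Rr=(-.13,-.06)).items():
        k=m&(P[...,1]>a)&(P[...,1]<b); v,u=np.nonzero(k)
        X=onplane(u,v,.155,K,R,e)[:,:2]*1000; fit=np.polyfit(X[:,0],X[:,1],1)
        print(s,"slope",round(fit[0],4),"y575",round(np.polyval(fit,575),1))
        dk=(k&(g<90)).astype(np.uint8); n,lb=cv2.connectedComponents(dk)
        for j in range(1,n):
            q=X[lb[v,u]==j]
            if len(q)>40: print("   mark",len(q),np.round(q.mean(0),1),np.round(np.ptp(q,axis=0),1))
E
python3 - <<'E'
from rails import *
env.reach((.45,.037,.34),Rz(0,-1)); env.pause(.3)
p,d,K,R,e,i=cam("wrist"); save("w4.png",p); np.savez("/tmp/w4.npz",p=p,d=d,K=K,R=R,e=e)
print(env.sense()["t"],env.sense()["ee_pos"]); rails(p,d,K,R,e)
E
```

```text
8.3833 [0.45004273 0.03701738 0.33995587]
L slope 0.0181 y575 171.1
   mark 214 [632.8 169.1] [24.5  8.1]
   mark 158 [514.  166.9] [23.9  7.8]
   mark 162 [473.4 165.9] [24.1  8.8]
Rr slope 0.0182 y575 -92.8
   mark 202 [635.5 -87.8] [20.8  8.8]
   mark 139 [519.  -90.1] [22.6  7.2]
   mark 127 [478.3 -90.8] [22.8  7.1]
```

View pics/w4.png

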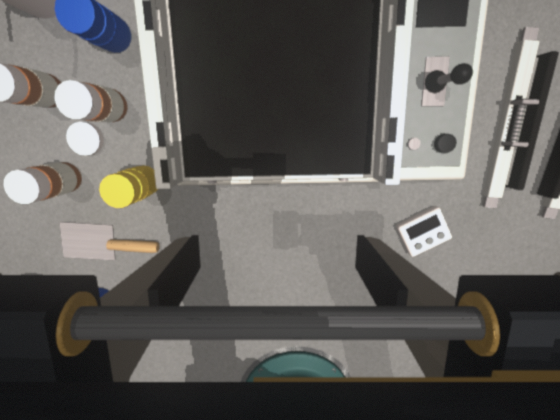

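```bash
cat > bars.py <<'E'
from h import *
RM=np.array([.5753,.0393]); YAW=.018
def sh(x,y):  # shaker xy -> world xy
    c,s=np.cos(YAW),np.sin(YAW); return RM+np.array([c*x-s*y,s*x+c*y])
def meas(w=None,verbose=True):
    p,d,K,R,e=w if w else cam("wrist")[:5]
    P=cloud(d,K,R,e); out=[]
    m=(P[...,0]>.3)&(P[...,0]<.75)&(P[...,1]>-.56)&(P[...,1]<-.275)
    k=(m&(P[...,2]>.038)&(P[...,2]<.05)).astype(np.uint8)
    k=cv2.dilate(k,np.ones((25,45) if False else (3,3)))
    t=m&(P[...,2]>.038)&(P[...,2]<.05); v,u=np.nonzero(t); X=onplane(u,v,.042,K,R,e)[:,:2]*1000
    # cluster with 60mm linkage
    from scipy.cluster.hierarchy import fclusterdata
    if len(X)<10: return []
    lab=fclusterdata(X,50,criterion="distance",method="single")
    v2,u2=np.nonzero(m&(P[...,2]>.027)&(P[...,2]<.037)); L=onplane(u2,v2,.034,K,R,e)[:,:2]*1000
    for j in set(lab):
        q=X[lab==j]
        if len(q)<40: continue
        r=cv2.minAreaRect(q.astype(np.float32)); c=np.array(r[0]); a=r[2] if r[1][0]>r[1][1] else r[2]-90
        dv=np.array([np.cos(np.radians(a)),np.sin(np.radians(a))]); dv*=np.sign(dv[0]); n=np.array([-dv[1],dv[0]])
        rel=L-c; s=rel@dv; h=rel@n; f=(abs(s)<105)&(abs(h)<40)&(abs(h)>16)
        fit=np.polyfit(s[f],h[f],1); side=np.sign(np.median(h[f]))
        dv2=dv+n*fit[0]; dv2/=np.linalg.norm(dv2)
        smid=(s[f].max()+s[f].min())/2; ext=np.ptp(s[f])
        out.append(dict(c=c,size=np.round(r[1],1),dv=dv,dvlip=dv2,side=side,liph=np.median(h[f]),hr=(np.percentile(h[f],1),np.percentile(h[f],99)),smid=smid,ext=ext))
        if verbose: print("bar c",np.round(c,1),"tab",np.round(r[1],1),"ang",np.round(np.degrees(np.arctan2(dv[1],dv[0])),2),"liP ang",np.round(np.degrees(np.arctan2(dv2[1],dv2[0])),2),"lip side",side,"h",np.round(np.median(h[f]),1),np.round(out[-1]["hr"],1),"smid",round(smid,1),"ext",round(ext,1))
    return out
E
python3 - <<'E'
from bars import *
w=np.load("/tmp/w1.npz"); meas([w[k] for k in("p","d","K","R","e")])
env.reach((.5,-.36,.32),Rz(1,0)); env.pause(.3)
print("now"); meas(); print(env.sense()["t"])
E
```

```text
bar c [ 712.  -420.1] tab [140.7  32.4] ang 67.53 liP ang 71.42 lip side 1.0 h 16.9 [16.1 17.6] smid 59.6 ext 7.6
bar c [ 479.  -432.7] tab [24.4  6.6] ang 82.51 liP ang 89.49 lip side -1.0 h -18.6 [-39.4  39.4] smid 45.8 ext 100.3
bar c [ 539.  -441.2] tab [24.1  7. ] ang 81.89 liP ang 73.36 lip side 1.0 h 18.8 [-39.3  39.7] smid 48.9 ext 106.1
bar c [ 498.1 -323.3] tab [22.5  5.7] ang 89.69 liP ang 83.38 lip side -1.0 h -18.8 [-39.7  39.5] smid -47.4 ext 105.3
bar c [ 558.6 -326.3] tab [22.5  7.1] ang 89.8 liP ang 99.44 lip side 1.0 h 19.4 [-39.3  39.3] smid -47.8 ext 111.6
nowTraceback (most recent call last):
  File "<stdin>", line 4, in <module>
  File "bars.py", line 23, in meas
    fit=np.polyfit(s[f],h[f],1); side=np.sign(np.median(h[f]))
    raise TypeError("expected non-empty vector for x")
TypeError: expected non-empty vector for x
```

Tabs split into two clusters (59 mm apart); widen the linkage and drop the bin (x>0.66).

```bash
sed -i 's/X,50,criterion/X,70,criterion/; s/P\[...,0\]<.75/P[...,0]<.68/; s/if len(q)<40: continue/if len(q)<60 or len(q)>400: continue/' bars.py
python3 - <<'E'
from bars import *
w=np.load("/tmp/w1.npz"); meas([w[k] for k in("p","d","K","R","e")])
print("now"); p,d,K,R,e,i=cam("wrist"); save("w5.png",p); meas((p,d,K,R,e)); print(env.sense()["t"])
E
```

```text
bar c [ 509.1 -436.9] tab [24.4 67.4] ang -7.89 liP ang -8.16 lip side 1.0 h 24.2 [17.7 30.7] smid 0.2 ext 198.3
bar c [ 528.4 -324.8] tab [22.7 67.4] ang -2.87 liP ang -3.14 lip side -1.0 h -23.2 [-29.4 -17. ] smid -0.3 ext 198.9
now
bar c [ 509.2 -436.8] tab [24.5 67.4] ang -7.74 liP ang -8.1 lip side 1.0 h 24.2 [17.5 30.8] smid 0.4 ext 197.9
bar c [ 528.4 -324.1] tab [22.8 67.6] ang -2.76 liP ang -3.14 lip side -1.0 h -23.8 [-30.1 -17.6] smid -0.3 ext 198.3
10.6583
```

```bash
python3 - <<'E'
from bars import *
a=np.radians(-3.1); Rg=Rz(np.cos(a),np.sin(a)); c=(.5284,-.3246)
env.reach((*c,.12),Rg); env.movel((*c,.020),rate=.08); env.pause(.2)
print(env.sense()["ee_pos"],env.sense()["wrist_force"])
effector.grasp(40); s=env.sense(); print("w",s["gripper_width"],s["wrist_force"])
env.movel((*c,.30),rate=.15); env.pause(.2); s=env.sense(); print("w",s["gripper_width"],s["wrist_force"],s["t"])
p,d,K,R,e,i=cam("wrist"); save("w6.png",p); np.savez("/tmp/w6.npz",p=p,d=d,K=K,R=R,e=e)
E
```

```text
[ 0.5286196  -0.32479396  0.02043773] [ 0.21452522 -0.21611321 -0.08754503]
w 0.03708858757339931 [0.53637916 0.19650824 1.75616537]
w 0.037337015513433214 [ 0.75382626  0.03158927 -3.60126739] 16.175
```

View pics/w6.png

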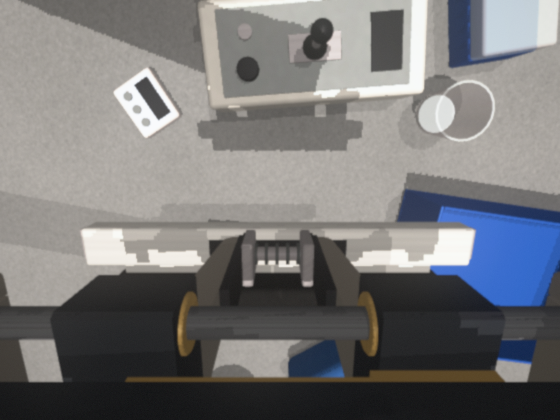

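```bash
cat > place.py <<'E'
from bars import *
def place(xs,zdir,dx=0.,zt=.1480,ys=0.):
    c=sh(xs+dx,ys); n=np.array([-np.sin(YAW),np.cos(YAW)])*zdir; Rg=Rz(*n)
    env.reach((*c,.28),Rg); env.movel((*c,.20),rate=.15); env.pause(.3); f0=env.sense()["wrist_force"]
    print(np.round(env.sense()["ee_pos"],4),f0)
    for z in (.175,.165,.157,.152,zt):
        env.movel((*c,z),rate=.05); s=env.sense(); df=s["wrist_force"]-f0; print(z,np.round(s["ee_pos"],4),np.round(df,1),np.round(s["moment"],2),round(s["gripper_width"],4))
        if np.linalg.norm(df)>12: print("CONTACT"); return False
    return True
E
python3 - <<'E'
from place import *
print(place(.059,-1)); print(env.sense()["t"])
p,d,K,R,e,i=cam("wrist"); save("w7.png",p)
E
```

```text
[0.6347 0.0404 0.2009] [ 1.20322464 -0.80258868 -2.56298389]
0.175 [0.6343 0.0404 0.1749] [-1.4  0.6  0.2] [ 0.02 -0.03  0.04] 0.0373
0.165 [0.634  0.0403 0.1645] [-1.4  1.8  0. ] [ 0.06 -0.04 -0.  ] 0.0372
0.157 [0.634  0.0403 0.1564] [-2.1  0.9 -0.1] [ 0.02  0.04 -0.02] 0.0374
0.152 [0.634  0.0404 0.1516] [-1.5  0.3 -1.1] [ 0.02 -0.01 -0.02] 0.0373
0.148 [0.6341 0.0403 0.1477] [-0.7  0.3 -0.2] [ 0.06  0.03 -0.02] 0.0376
True
20.8167
```

View pics/w7.png

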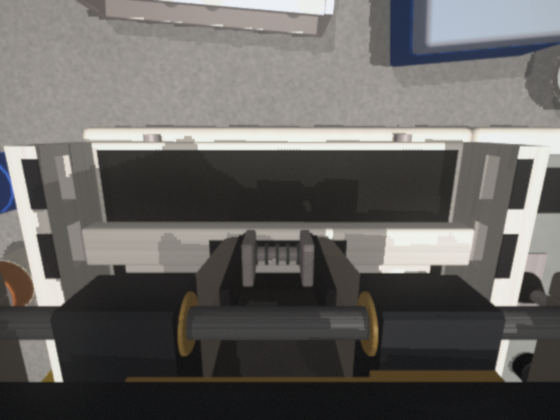

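```bash
python3 - <<'E'
from place import *
effector.release(); env.pause(.3); s=env.sense(); print(s["wrist_force"],s["gripper_width"])
c=s["ee_pos"]; env.movel((c[0],c[1],.30),rate=.15)
env.reach((.48,.037,.34),Rz(0,-1)); env.pause(.2)
p,d,K,R,e,i=cam("wrist"); save("w8.png",cv2.resize(p[:260],None,fx=1.4,fy=1.4)); np.savez("/tmp/w8.npz",p=p,d=d,K=K,R=R,e=e)
P=cloud(d,K,R,e)
m=(P[...,0]>.59)&(P[...,0]<.68)&(P[...,1]>-.08)&(P[...,1]<.155)
for a,b,z in ((.138,.146,.141),(.155,.162,.159),(.163,.172,.167)):
    v,u=np.nonzero(m&(P[...,2]>a)&(P[...,2]<b)); X=onplane(u,v,z,K,R,e)[:,:2]*1000
    r=cv2.minAreaRect(X.astype(np.float32)); print(z,len(u),np.round(r[0],1),np.round(r[1],1),r[2],np.median(P[v,u,2]))
print(env.sense()["t"])
E
```

```text
[-0.24825761  0.3198017  -0.0631107 ] 0.0921902637894951
0.141 4669 [625.4  39.3] [ 42.3 231.9] 1.0037709474563599 0.1416000671755117
0.159 2554 [623.4  39.9] [ 38.7 197.5] 0.8600424528121948 0.15921048391039763
0.167 376 [634.2  40. ] [23.8 67.5] 0.8397722244262695 0.16718181331195855
24.1833
```

View pics/w8.png

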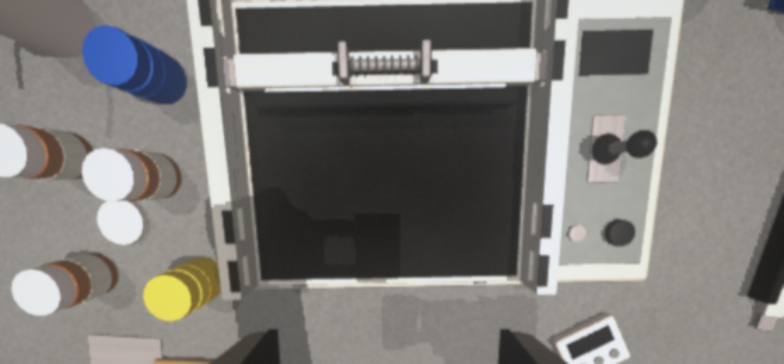

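```bash
python3 - <<'E'
from bars import *
env.reach((.38,.33,.36),Rz(0,1) if solver.inverse_kinematics((.38,.33,.36),Rz(0,-1)) is None else Rz(0,-1)); env.pause(.2)
p,d,K,R,e,i=cam("wrist"); save("w9.png",p); np.savez("/tmp/w9.npz",p=p,d=d,K=K,R=R,e=e)
P=cloud(d,K,R,e); g=p.astype(int)
for col,m in dict(white=(p.min(-1)>120),any=(p.max(-1)>=0)&~(p.min(-1)>120)).items():
    k=(m&(P[...,2]>.085)&(P[...,2]<.105)).astype(np.uint8); n,lb,st,_=cv2.connectedComponentsWithStats(k)
    for j in range(1,n):
        if st[j,4]<250: continue
        v,u=np.nonzero(lb==j); X=(onplane(u,v,.096,K,R,e)[:,:2]*1000).astype(np.float32); c,r=cv2.minEnclosingCircle(X)
        print(col,st[j,4],"px",(int(u.mean()),int(v.mean())),np.round(c,1),"r",round(r,1),"mean",X.mean(0),np.round(np.median(P[v,u,2]),3))
print(env.sense()["t"])
E
```

```text
white 264 px (392, 46) [551.  182.5] r 51.2 mean [551.51025 181.84282] 0.086
white 1279 px (228, 25) [575.9 389.1] r 24.7 mean [576.4025  389.31717] 0.097
white 1211 px (302, 44) [554.6 296.1] r 24.1 mean [554.83295 296.05374] 0.097
white 866 px (465, 125) [474.7  65. ] r 120.7 mean [454.20966  73.7312 ] 0.086
white 976 px (236, 134) [443.4 384.3] r 24.1 mean [443.53903 384.54956] 0.097
any 281 px (394, 61) [529.8 177.5] r 74.6 mean [533.36566 177.51709] 0.101
any 737 px (330, 139) [437.5 257.1] r 24.0 mean [435.51538 255.68477] 0.097
any 737 px (40, 235) [284.9 708.6] r 53.5 mean [298.87277 678.23737] 0.095
any 751 px (258, 283) [219.8 358.2] r 26.2 mean [220.01729 358.63196] 0.096
25.6167
```

View pics/w9.png

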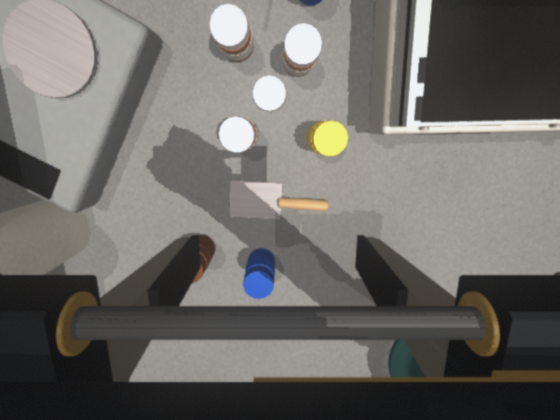

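```bash
python3 - <<'E'
from bars import *
w=np.load("/tmp/top0.npz"); P=cloud(w["d"],w["K"],w["R"],w["e"])
for u,v in((95,200),(58,198),(80,180),(145,140),(152,145),(135,150),(141,133)): print((u,v),np.round(P[v,u],3))
m=(P[...,0]>.4)&(P[...,0]<.7)&(P[...,1]>.42)&(P[...,1]<.56)&(P[...,2]>.03)
q=P[m]; 
for xx in (.5,.55,.6,.65): 
    s=q[abs(q[:,0]-xx)<.015]; print(xx,"scale min y",np.round(s[:,1].min(),3) if len(s) else None, "zmax",np.round(s[:,2].max(),3) if len(s) else None)
for pos,z in (((.555,.296,.07),(.5,-.866)),((.443,.384,.07),(1,0)),((.576,.389,.07),(0,-1)),((.576,.389,.07),(.5,-.866)),((.576,-.03,.175),(1,0)),((.576,.11,.175),(1,0))):
    print(pos,z,solver.inverse_kinematics(pos,Rz(*z)))
E
```

```text
(95, 200) [0.549 0.527 0.071]
(58, 198) [0.554 0.626 0.085]
(80, 180) [0.607 0.573 0.068]
(145, 140) [0.697 0.364 0.165]
(152, 145) [0.69  0.353 0.134]
(135, 150) [0.706 0.437 0.003]
(141, 133) [0.715 0.374 0.167]
0.5 scale min y 0.535 zmax 0.073
0.55 scale min y 0.508 zmax 0.078
0.6 scale min y 0.504 zmax 0.077
0.65 scale min y None zmax None
(0.555, 0.296, 0.07) (0.5, -0.866) [-0.12049333  0.69506838 -0.5901911   1.72596031  0.48486743  0.8705642
 -1.97007802]
(0.443, 0.384, 0.07) (1, 0) [-0.18685795  0.71065514 -0.79701305  1.82578178  0.64635383  0.88626026
 -1.29176338]
(0.576, 0.389, 0.07) (0, -1) [-0.23832118  0.79941103 -0.62042433  1.54584148  0.52995533  0.96944989
 -2.59132581]
(0.576, 0.389, 0.07) (0.5, -0.866) [-0.21423661  0.81307925 -0.66142047  1.54402817  0.56594852  0.98288698
 -2.09139325]
(0.576, -0.03, 0.175) (1, 0) [ 0.47815305  0.47598822 -0.62823572  1.79119139  0.32997428  0.9811415
 -0.28337006]
(0.576, 0.11, 0.175) (1, 0) [ 0.30938924  0.5255906  -0.73903764  1.76297494  0.4096619   1.01311016
 -0.5840736 ]
```

```bash
cat > jars.py <<'E'
from bars import *
def jar(c,z,ys,xs=.001,zg=.071):
    Rg=Rz(*z); Rp=Rz(np.cos(YAW),np.sin(YAW))
    env.reach((*c,.20),Rg); env.movel((*c,zg),rate=.12); env.pause(.2)
    print("at",np.round(env.sense()["ee_pos"],4),np.round(env.sense()["wrist_force"],1))
    effector.grasp(25); s=env.sense(); print("w",round(s["gripper_width"],4))
    if not .044<s["gripper_width"]<.052: print("BAD WIDTH"); return False
    env.movel((*c,.32),rate=.2)
    t=sh(xs,ys); env.reach((*t,.32),Rp); env.movel((*t,.20),rate=.15); env.pause(.3); f0=env.sense()["wrist_force"]; print("w",round(env.sense()["gripper_width"],4))
    for zz in (.184,.180,.1775):
        env.movel((*t,zz),rate=.04); s=env.sense(); df=s["wrist_force"]-f0; print(zz,np.round(s["ee_pos"],4),np.round(df,1))
        if abs(df[2])>5: break
    effector.release(); env.pause(.2); env.movel((*t,.32),rate=.15); print("t",env.sense()["t"]); return True
E
python3 - <<'E'
from jars import *
jar((.5546,.2961),(.5,-.866),-.07)
E
```

```text
at [0.555  0.2963 0.0717] [-0.3  0.4  1. ]
w 0.0479
w 0.0479
0.184 [ 0.5776 -0.0306  0.1837] [ 0.4 -0.6  0.4]
0.18 [ 0.5776 -0.0307  0.1798] [ 0.5 -0.4 -0.6]
0.1775 [ 0.5776 -0.0307  0.1774] [ 0.1 -0.6  0.2]
t 35.9167
```

```bash
cat > look.py <<'E'
from jars import *
def look(name):
    env.reach((.46,.037,.36),Rz(0,-1)); env.pause(.2)
    p,d,K,R,e,i=cam("wrist"); save(name,cv2.resize(p[:280],None,fx=1.4,fy=1.4)); P=cloud(d,K,R,e)
    m=(P[...,0]>.45)&(P[...,0]<.72)&(P[...,1]>-.08)&(P[...,1]<.155)
    k=(m&(p.min(-1)>110)&(P[...,2]>.19)&(P[...,2]<.215)).astype(np.uint8); n,lb,st,_=cv2.connectedComponentsWithStats(k)
    for j in range(1,n):
        if st[j,4]<200: continue
        v,u=np.nonzero(lb==j); X=(onplane(u,v,.201,K,R,e)[:,:2]).astype(np.float32); c,r=cv2.minEnclosingCircle(X)
        q=np.array(c)-RM; cc,ss=np.cos(YAW),np.sin(YAW)
        print("cap",np.round([cc*q[0]+ss*q[1],-ss*q[0]+cc*q[1]],4),"r",round(r,4),"z",np.round(np.median(P[v,u,2]),4))
    for xa,xb in((.59,.69),(.46,.56)):
        v,u=np.nonzero((P[...,0]>xa)&(P[...,0]<xb)&(abs(P[...,1]-.039)<.05)&(P[...,2]>.163)&(P[...,2]<.172))
        if len(u)<60: continue
        r=cv2.minAreaRect((onplane(u,v,.167,K,R,e)[:,:2]*1000).astype(np.float32)); print("tabs",np.round(r[0],1),np.round(r[1],1),round(r[2],2))
    print("t",env.sense()["t"]); return p,d,K,R,e
E
python3 - <<'E'
from look import *
look("w10.png")
E
```

```text
cap [ 0.0007 -0.0688] r 0.0243 z 0.2017
tabs [630.6  38.2] [23.8 67.6] 0.93
t 37.5167
```

View pics/w10.png

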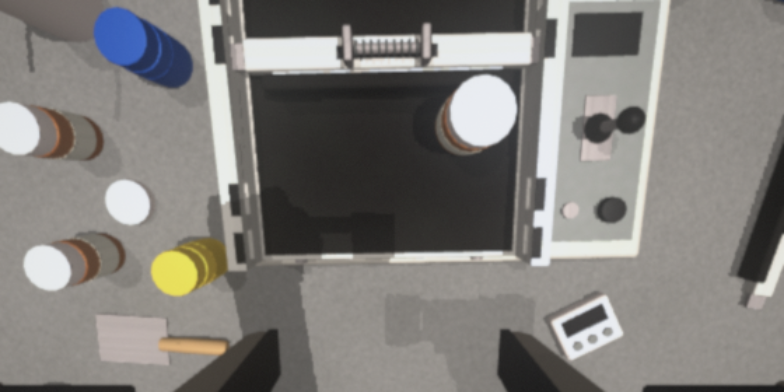

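```bash
python3 - <<'E'
from look import *
from rails import rails
w=look("w11.png"); rails(*w); print(env.sense()["ee_pos"])
E
```

```text
cap [ 0.0003 -0.0687] r 0.0242 z 0.2017
tabs [630.5  38.3] [24.7 67.4] 1.4
t 38.0167
L slope 0.0181 y575 171.2
   mark 182 [632.7 169. ] [24.6  7.9]
   mark 150 [513.6 166.7] [24.4  8.6]
   mark 149 [472.8 165.8] [24.5  9.1]
Rr slope 0.0198 y575 -92.7
   mark 169 [637.1 -88.1] [23.5  7.4]
   mark 117 [518.8 -90.1] [23.1  7. ]
   mark 113 [478.1 -90.7] [23.1  7.1]
[0.45999282 0.03699202 0.3600131 ]
```

```bash
python3 - <<'E'
from jars import *
if jar((.4434,.3844),(1,0),0.0,xs=-.003): jar((.5759,.3891),(0,-1),.07,xs=-.003)
E
python3 - <<'E'
from look import *
look("w12.png")
E
```

```text
at [0.4438 0.3846 0.0716] [-0.2 -0.7  0.6]
w 0.0481
w 0.0479
0.184 [0.5722 0.0393 0.1837] [-0.3  1.4  0.2]
0.18 [0.5722 0.0392 0.1798] [-0.5  1.   1.4]
0.1775 [0.5722 0.0392 0.1774] [-0.5  0.4  0. ]
t 48.75
at [0.5763 0.3893 0.0718] [-0.5 -0.2  0.7]
w 0.0476
w 0.0478
0.184 [0.5709 0.1093 0.1837] [ 1.4 -0.   0.1]
0.18 [0.5709 0.1092 0.1798] [0.2 0.8 0.5]
0.1775 [0.571  0.1092 0.1774] [ 0.1  1.4 -0.1]
t 60.15
cap [ 0.0011 -0.0687] r 0.0243 z 0.2017
cap [-0.0035  0.0006] r 0.024 z 0.2016
cap [-0.0044  0.0698] r 0.0247 z 0.2016
tabs [630.5  38.5] [23.8 66.9] 0.95
t 61.525
```

View pics/w12.png

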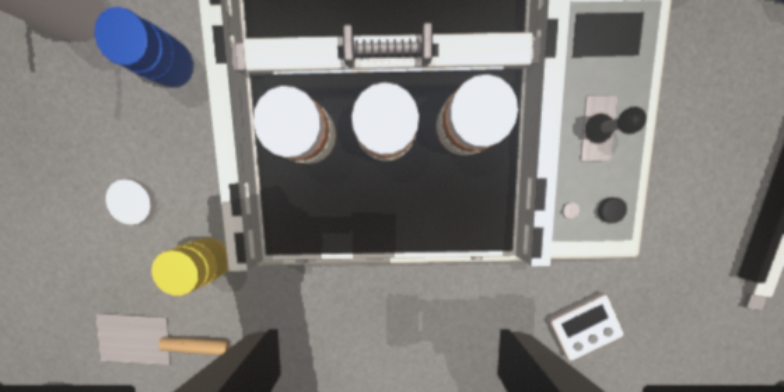

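```bash
python3 - <<'E'
from bars import *
env.reach((.5,-.40,.32),Rz(1,0)); env.pause(.4)
p,d,K,R,e,i=cam("wrist"); save("w13.png",p); meas((p,d,K,R,e)); print(env.sense()["t"])
E
```

```text
bar c [ 509.  -437.4] tab [24.1 67.4] ang -8.29 liP ang -8.12 lip side 1.0 h 24.4 [18.2 30.7] smid -0.1 ext 198.8
63.8833
```

View pics/w13.png

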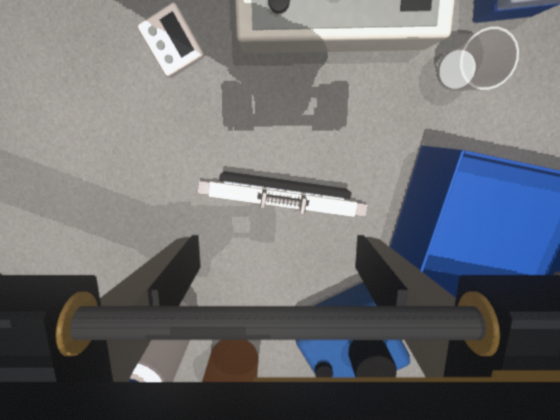

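```bash
python3 - <<'E'
from place import *
a=np.radians(-8.1); Rg=Rz(np.cos(a),np.sin(a)); c=(.5090,-.4370)
env.reach((*c,.12),Rg); env.movel((*c,.020),rate=.08); env.pause(.2)
print(env.sense()["ee_pos"],env.sense()["wrist_force"])
effector.grasp(40); s=env.sense(); print("w",s["gripper_width"],s["wrist_force"])
env.movel((*c,.32),rate=.15); s=env.sense(); print("w",s["gripper_width"],s["wrist_force"],s["t"])
print(place(-.059,-1,dx=-.005)); print(env.sense()["t"])
p,d,K,R,e,i=cam("wrist"); save("w14.png",p)
E
```

```text
[ 0.50916959 -0.43718745  0.02045627] [-0.23583437 -0.00286494 -0.50960354]
w 0.03743448267713627 [-0.44544605  0.01417031  1.02929149]
w 0.03720002325292508 [ 0.32685679  0.25545031 -3.18198958] 69.325
[0.5118 0.0382 0.2008] [ 0.00628316 -0.21942277 -3.00163234]
0.175 [0.5113 0.0383 0.1749] [ 0.2 -0.8 -0.1] [ 0.08 -0.05  0.02] 0.0373
0.165 [0.511  0.0381 0.1646] [ 0.7  0.4 -0.1] [0.01 0.04 0.02] 0.0373
0.157 [0.511  0.0381 0.1566] [ 1.   0.7 -1. ] [0.02 0.01 0.  ] 0.0373
0.152 [0.5111 0.0381 0.1517] [ 0.5 -0.   0. ] [ 0.03 -0.   -0.05] 0.0375
0.148 [0.5111 0.0381 0.1477] [-0.1  0.1 -0.1] [ 0.05 -0.01  0.01] 0.0374
True
73.9917
```

View pics/w14.png

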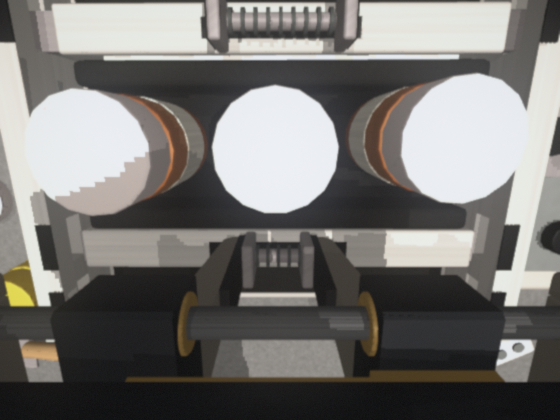

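Bar lowered clear of the three jars (caps at about (105,150), (275,150), (455,138)), lip toward them. Now a small shift to the slot centre and release.

```bash
python3 - <<'E'
from place import *
c=sh(-.059-.0005,0); f0=env.sense()["wrist_force"]
env.movel((*c,.148),rate=.02); env.pause(.2); s=env.sense(); print(s["ee_pos"],s["wrist_force"]-f0)
effector.release(); env.pause(.3); s=env.sense(); print(s["wrist_force"],s["gripper_width"])
env.movel((*c,.30),rate=.12); print(s["t"])
E
python3 - <<'E'
from look import *
look("w15.png")
viewer.read_camera("top"); print([(np.round(r["at"],3).tolist(),round(r["score"],2)) for r in tip_of("top","jog_knob")])
p,d,K,R,e,i=cam("top"); save("top2.png",cv2.resize(p[120:300,180:480],None,fx=2.6,fy=2.6))
P=cloud(d,K,R,e); m=(P[...,2]>.115)&(P[...,2]<.16)&(P[...,1]<-.125)&(P[...,1]>-.21)&(P[...,0]>.5)&(P[...,0]<.66)
print("knob pts",m.sum(),np.round(np.median(P[m],0),3),P[m].min(0),P[m].max(0))
E
```

```text
[0.51574307 0.03822254 0.14798493] [ 0.13480008 -0.65839493 -0.97284699]
[-0.61530697  0.8120709   0.30996773] 0.09223326762752453
75.8333
cap [ 0.0009 -0.0686] r 0.0244 z 0.2017
cap [-0.0034  0.0004] r 0.0241 z 0.2017
cap [-0.0045  0.0698] r 0.0247 z 0.2016
tabs [630.1  38.2] [24.6 67.5] 0.88
tabs [532.3  46.6] [57.2 84.4] 1.08
t 77.925
[([0.576, -0.163, 0.139], 0.53)]
knob pts 52 [ 0.579 -0.167  0.147] [ 0.56996991 -0.17819345  0.13819078] [ 0.58942388 -0.15818657  0.15581102]
```

View pics/w15.png

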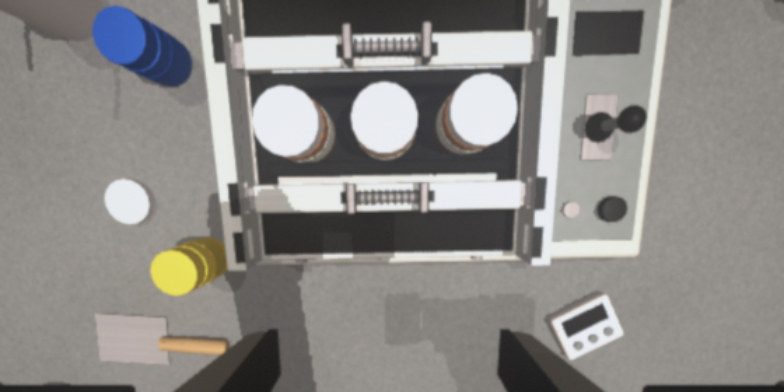

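View pics/top2.png

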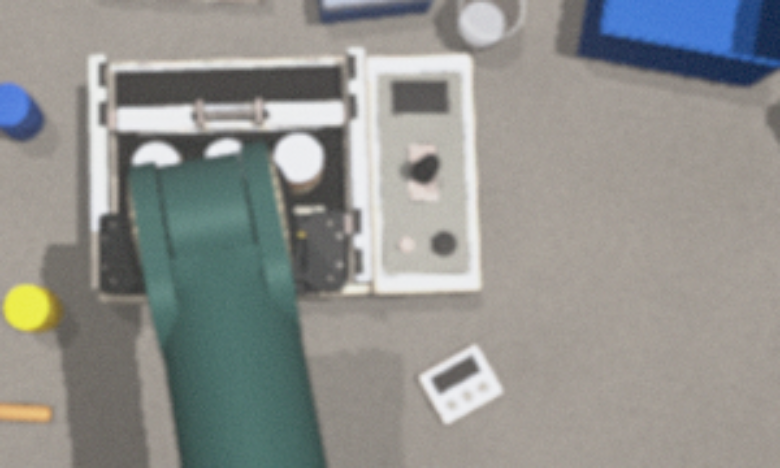

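```bash
python3 - <<'E'
from look import *
env.reach((.40,.037,.36),Rz(0,-1)); env.pause(.3)
p,d,K,R,e,i=cam("wrist"); P=cloud(d,K,R,e)
for xa,xb in((.60,.66),(.495,.54)):
    v,u=np.nonzero((P[...,0]>xa)&(P[...,0]<xb)&(abs(P[...,1]-.039)<.042)&(P[...,2]>.163)&(P[...,2]<.172)&(p.max(-1)<200))
    r=cv2.minAreaRect((onplane(u,v,.167,K,R,e)[:,:2]*1000).astype(np.float32)); print("tabs",len(u),np.round(r[0],1),np.round(r[1],1),round(r[2],2),np.round(np.median(P[v,u,2]),4))
save("w16.png",cv2.resize(p[:280],None,fx=1.4,fy=1.4))
effector.grasp(20); 
k=sh(0,-.206); y=k[1]; Rg=Rz(0,-1)
env.reach((.540,y,.30),Rg); env.movel((.540,y,.122),rate=.12); env.pause(.2)
s=env.sense(); print(s["ee_pos"],s["wrist_force"],s["gripper_width"],s["t"])
E
```

```text
tabs 0 [0. 0.] [0. 0.] 0.0 nan
tabs 193 [515.2  38. ] [22.8 67.2] 0.97 0.1668
[ 0.54022209 -0.16679052  0.12244423] [ 0.70223219 -0.18815802  0.55238005] 0.0004907588876527836 82.9583
  return _methods._mean(a, axis=axis, dtype=dtype,
  ret = ret.dtype.type(ret / rcount)
```

View pics/w16.png

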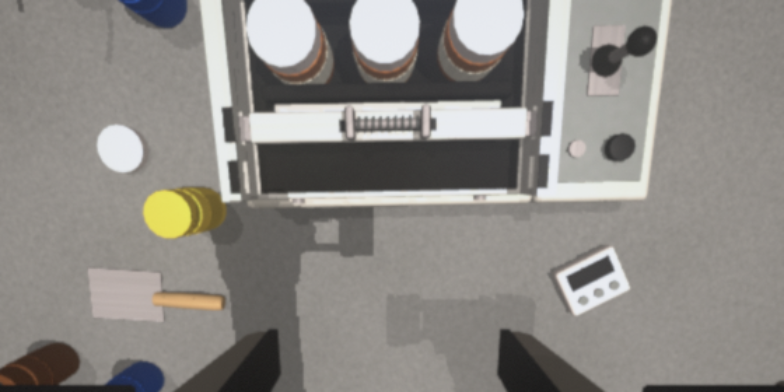

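```bash
python3 - <<'E'
from look import *
s=env.sense(); f0=s["wrist_force"]; y=s["ee_pos"][1]
for x in np.r_[.550,.556,np.arange(.562,.5921,.003)]:
    env.movel((x,y,.122),rate=.03); s=env.sense(); df=s["wrist_force"]-f0; print(round(x,3),np.round(s["ee_pos"],4),np.round(df,1))
    if -df[0]>12: break
p,d,K,R,e,i=cam("scene"); save("sc2.png",cv2.resize(p[170:290,180:380],None,fx=3.7,fy=3.7))
env.pause(1.2); s=env.sense(); print(np.round(s["ee_pos"],4),np.round(s["wrist_force"]-f0,1),s["t"])
E
```

```text
0.55 [ 0.5501 -0.1667  0.1219] [-0.3  0.3 -0.3]
0.556 [ 0.5562 -0.1667  0.1219] [-0.5  0.4 -0.1]
0.562 [ 0.5621 -0.1669  0.122 ] [-2.3 -0.4  0.7]
0.565 [ 0.565  -0.1668  0.1219] [-2.3  0.2  0.3]
0.568 [ 0.568  -0.1668  0.1219] [-2.5 -0.8  0.9]
0.571 [ 0.571  -0.1668  0.1219] [-3.3  0.1  1.5]
0.574 [ 0.5738 -0.1667  0.1218] [-4.  -1.1  0.9]
0.577 [ 0.5765 -0.1667  0.1216] [-4.9  0.2 -0.7]
0.58 [ 0.579  -0.1667  0.1213] [-5.4 -0.2 -1. ]
0.583 [ 0.5811 -0.1666  0.1209] [-8.3  0.9 -2.3]
0.586 [ 0.5831 -0.1666  0.1205] [-8.5  0.1 -1.4]
0.589 [ 0.5843 -0.1666  0.1201] [-12.9   0.4   0.3]
[ 0.5843 -0.1666  0.1202] [-12.    1.2  -0.7] 87.6417
```

View pics/sc2.png

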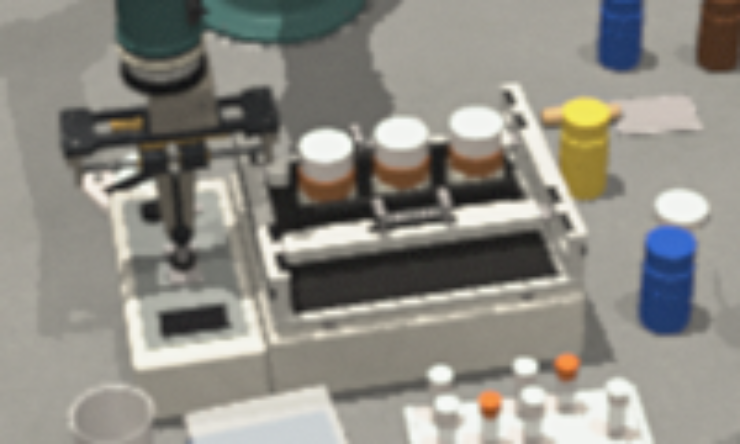

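Lever is fully over at its stop (force jumped past 12 N, knob leaned towards +x at (183,255)); jars upright. Let it back slowly.

```bash
python3 - <<'E'
from look import *
y=env.sense()["ee_pos"][1]
env.movel((.536,y,.124),rate=.04); env.movel((.536,y,.30),rate=.12); effector.release()
look("w17.png")
env.reach((.40,.037,.36),Rz(0,-1)); env.pause(.3)
p,d,K,R,e,i=cam("wrist"); P=cloud(d,K,R,e)
v,u=np.nonzero((P[...,0]>.495)&(P[...,0]<.54)&(abs(P[...,1]-.039)<.042)&(P[...,2]>.163)&(P[...,2]<.172)&(p.max(-1)<200))
r=cv2.minAreaRect((onplane(u,v,.167,K,R,e)[:,:2]*1000).astype(np.float32)); print("near tabs",len(u),np.round(r[0],1),np.round(r[1],1),round(r[2],2))
env.reach((.3,-.35,.40),Rz(1,0)); env.pause(.3)
p,d,K,R,e,i=cam("top"); save("top3.png",p)
P=cloud(d,K,R,e); m=(P[...,2]>.115)&(P[...,2]<.16)&(P[...,1]<-.125)&(P[...,1]>-.21)&(P[...,0]>.5)&(P[...,0]<.66)
print("knob pts",m.sum(),np.round(np.median(P[m],0),3))
print("bystander shift px",[ (n,) for n in ()], env.sense()["t"])
E
```

```text
cap [ 0.0002 -0.0691] r 0.0243 z 0.2016
cap [-0.0034  0.0005] r 0.0241 z 0.2017
cap [-0.0051  0.0703] r 0.0247 z 0.2016
tabs [630.3  38.4] [24.7 67.1] 1.16
tabs [532.4  46.9] [56.3 83.5] 0.95
t 93.2583
near tabs 201 [515.1  37.9] [22.8 67.3] 0.96
knob pts 53 [ 0.578 -0.167  0.147]
bystander shift px [] 96.425
```

View pics/w17.png

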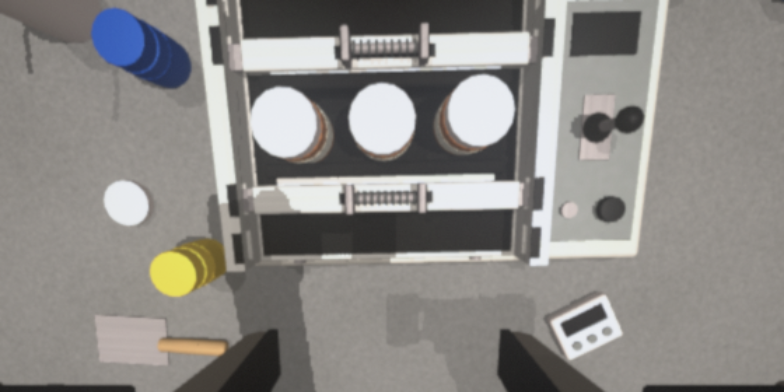

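View pics/top3.png

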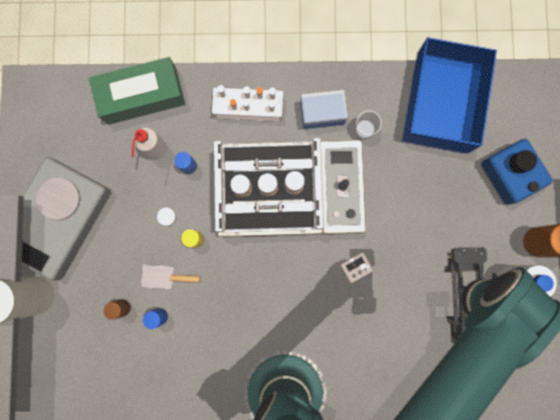

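```bash
python3 - <<'E'
from h import *
print(np.round(env.sense()["wrist_force"],2)); workorder.finish_job(); print(env.sense()["t"])
E
```

```text
[-0.13  0.9   0.32]
the job is handed in; nothing more can be done
the job is handed in; nothing more can be done
```

The shaker is loaded and tested, and I handed the job in at about 96 s on the robot's clock; it gave no verdict. I fitted the two bars and stood the three amber jars between them. Then I pushed the jog lever to its stop, held it there for more than 1.2 s and let it spring back.

**Final checks:**
- **Jars:** all three are upright, 0.2, -3.4 and -5.1 mm from the row's middle line (limit 9 mm).
- **Bars:** both are in the inner slots with lips facing the jars. Their tabs are about 67 mm apart, which is the rest spacing, so the blades are fully out.
- **Lever:** the knob is back at its centre position.
- **Bystanders and look-alikes:** the bystanders and the blue, yellow and brown jars appear unmoved in the overhead picture, but I only compared them by eye. The gripper was open and clear of everything.

**Checks that disagreed:**
- **Far bar:** it first sat centred, but by the next look it had shifted about 4 mm towards the jars and 2 mm sideways. I don't know why. That is within the 7 mm limit, so I left it there.
- **Overhead camera:** it put the tray about 1.7 mm to one side of where the wrist camera did. I used the wrist camera's value because two views a half turn apart agreed.

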